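# Find the loose anchor bolt and hold its cap open

### The arm

A 6-joint arm with a two-finger parallel gripper is mounted at the origin on the work surface. World frame = base frame: x ahead of the robot, y to its left, z up, the work surface at z = 0. Lengths are in m, angles in degrees, forces in N, time in s.
With the tool pointing down it reaches from about 0.325 to 0.775 m from the base axis. Payload 5.5 kg.
Tool frame: the origin (TCP) lies on the mounting face of the last link; the fingertips stand 173 mm ahead of it and the grasp point (between the pads) lies env.hold_point_z ahead of it (env.hold_point_z is the distance from the TCP to the grasp point, in m); z points along the fingers, y is the line along which they close (so a half turn about z gives the same grasp; the last joint's range is limited). The gripper opens to 85 mm and grips with 20 to 120 N. Pads are 22 mm wide; open, the fingers measure 114 mm over their backs; the gripper's body (76 mm by 85 mm) begins 54 mm behind the grasp point. The pads swing forward as they close: fully open they stand 13 mm farther back than shut.
Start: joints at [72.496, 5.22, 70.514, -0, 104.267, -3.249], TCP at [0.148, 0.582, 0.405] pointing down, gripper open.
Joint ranges: [-164.24, 164.24], [-49.07, 125.15], [9.68, 141.18], [-86.29, 266.29], [3.28, 154.24], [-151.56, 151.56]. Speed limits (degrees/s): [147.25, 147.25, 172.46, 180, 180, 180].

### API

Orientations are given as [roll, pitch, yaw] about the fixed x, y, z axes, in that order (R = Rz(yaw) Ry(pitch) Rx(roll)).
In Python, from bench import get_obs, read_camera, camera_model, order, env gives the robot as it stands.
- The arm moves only by the tool step_arm, never from a script. Its argument "targets" is a list of rows, each a list of 3 entries, a list of its own where there are three numbers: the turn, a rotation vector about the tool's x, y, z in rad, then the shift along the tool's x, y, z in m, then the finger opening in m, from 0 to 0.0854. In form: [[[rx, ry, rz], [x, y, z], jaw], ...]. A call has 1 to 8 rows; each row shifts and turns the commanded pose from where the row before left it, along the tool's axes as they then stand; what a row does not reach is not made up. A row lasts 1/12 s, in which the tool goes at most 41.7 mm and 7.16 degrees, less where a joint would pass 70% of its speed; a pose out of reach is approached as far as the arm can. A call with a gripper value outside its range is refused whole. The fingers move at their own pace and stop on an object; "squeeze" is the grip in N (left out, the last holds). Time passes only in rows, so rows that do not move let the fingers close. It gives the time, the measured TCP pose, the force, the opening and the grip force at its end, in the units of the state.
- get_obs(): the state, without advancing time (a new reading comes with each control period).
- read_camera(name): name is "scene" or "side" or "wrist"; returns (picture, depth): 420x560x3 uint8, red, green, blue; 420x560 float32, m along the optical axis (not along the pixel's ray), 0 where there is no reading.
- camera_model(name): a dict with "fx", "fy", "cx", "cy" (pixels), "cam_to_world" (4x4, takes a point from camera to world coordinates). Camera axes: x right, y down, z forward; pixel columns grow to the right and rows downward; lengths in m; the calibration is good to about 2 mm. A picture is of the moment at which its call begins: read the wrist's pose just before it. camera_model takes no time and is no camera call; for the wrist camera it gives the pose at the moment of the call.
- order.sign_off(): hands the job in; it is judged then, once.
The state is a dict: "t": time; "joint_positions": joint angles; "dq": joint speeds; "joint_efforts": joint torques, N m; "position": TCP position; "eef_rot": TCP orientation; "contact_force": force on the tool from outside, world axes, zero at the start; "torque": the same for the moment, N m; "grip_width": finger opening in m; "finger_force": force on a finger pad.
Only numpy, scipy, OpenCV 4.12 (cv2) and the standard library are available. Lean on these libraries where they do the work, as an engineer would, in place of code of your own. Each camera call takes 0.05 s, during which the arm holds its last target. There are 200 camera calls.

### The job

Take the folded guard off the microscope's anchor beam and hang it over the middle of the round bar, its legs either side, and let go of it. Then tap the three bolt heads from above until you find the loose one, which sinks and stays down, and lift that bolt's own cap well open, to 45 degrees or more, so that a colleague can reach its lock nut. Finish while still holding that cap open with the gripper; do not lift the caps of the tight bolts, and leave everything else on the bench where it is.

Things in the scene. Friction and masses are not known exactly. Their poses are not given: they have to be found in the camera images.
- guard_grip (a point): Grip point of the guard: in the black fin on its roof, which is 12 mm thick (x), 60 mm long (y) and 32 mm high. This point is 20 mm above the roof's top face, 24 mm above its underside, 12 mm below the fin's top, 74 mm above the legs' lower edges. z up.
- guard_inside (a point): Centre of the underside of the guard's roof, the face that comes to rest on the bar. Same axes as guard_grip, 24 mm below it.
- bar_mid (a point): Middle of the axis of the fixed horizontal round steel bar, 18 mm diameter and 290 mm long, carried by a post at each end, axis 160 mm above the table, along y of this frame. The guard fits over it anywhere near its middle with its 200 mm length along the bar.
- beam: Fixed white anchor beam, a casting 130 mm (x) by 270 mm (y) by 45 mm high, origin in the middle of its underside. On top, 35 mm towards -x from its centre line, stand three steel hexagon bolts in a row along y, 85 mm apart; behind each (towards +x, same y) is that bolt's own dark spring cap over a lock nut.
- bolt_1_top (a point): Centre of the top face of bolt 1 (the +y end of the row): hexagon head 25 mm across corners, 12 mm high, its top 26 mm above the beam's top (71 mm above the table) at the start.
- bolt_1 (a joint): How far bolt 1 has sunk, m, 0 at the start. Just one of the three bolts is loose, a different one each time, and looks just like the others: pushed down with about 3 N it slides down until its stop at 7 mm and stays down. A tight bolt gives less than 1.5 mm at 20 N.
- cap_1_lug (a point): Centre of the lug on bolt 1's cap: 24 mm wide along the beam's y, 14 along x, 24 high, this point 30 mm above the beam's top, 53 mm behind (+x) the bolt. Pinched from above along y (space both sides), it pivots between the fingers. The hinge axis (along y) lies 44 mm towards +x and 18 mm below this point when shut; opening swings the lug up and back.
- cap_1 (a joint): Opening angle of cap 1, rad: 0 shut, at most 1.35. A light spring (about 1.3 N at the lug when held open) always shuts it when it is let go.
- bolt_2_top (a point): Centre of the top face of bolt 2 (the middle of the row): hexagon head 25 mm across corners, 12 mm high, its top 26 mm above the beam's top (71 mm above the table) at the start.
- bolt_2 (a joint): How far bolt 2 has sunk, m, 0 at the start. Just one of the three bolts is loose, a different one each time, and looks just like the others: pushed down with about 3 N it slides down until its stop at 7 mm and stays down. A tight bolt gives less than 1.5 mm at 20 N.
- cap_2_lug (a point): Centre of the lug on bolt 2's cap: 24 mm wide along the beam's y, 14 along x, 24 high, this point 30 mm above the beam's top, 53 mm behind (+x) the bolt. Pinched from above along y (space both sides), it pivots between the fingers. The hinge axis (along y) lies 44 mm towards +x and 18 mm below this point when shut; opening swings the lug up and back.
- cap_2 (a joint): Opening angle of cap 2, rad: 0 shut, at most 1.35. A light spring (about 1.3 N at the lug when held open) always shuts it when it is let go.
- bolt_3_top (a point): Centre of the top face of bolt 3 (the -y end of the row): hexagon head 25 mm across corners, 12 mm high, its top 26 mm above the beam's top (71 mm above the table) at the start.
- bolt_3 (a joint): How far bolt 3 has sunk, m, 0 at the start. Just one of the three bolts is loose, a different one each time, and looks just like the others: pushed down with about 3 N it slides down until its stop at 7 mm and stays down. A tight bolt gives less than 1.5 mm at 20 N.
- cap_3_lug (a point): Centre of the lug on bolt 3's cap: 24 mm wide along the beam's y, 14 along x, 24 high, this point 30 mm above the beam's top, 53 mm behind (+x) the bolt. Pinched from above along y (space both sides), it pivots between the fingers. The hinge axis (along y) lies 44 mm towards +x and 18 mm below this point when shut; opening swings the lug up and back.
- cap_3 (a joint): Opening angle of cap 3, rad: 0 shut, at most 1.35. A light spring (about 1.3 N at the lug when held open) always shuts it when it is let go.
- dish: Open glass petri dish, 90 mm across, 16 mm high, on the table under the bar; a bystander, to be left alone. Origin at its underside.
- reagent: Amber bottle, 64 mm across, 130 mm high; a bystander, to be left alone. Origin at its underside.
- beaker: Glass beaker, 80 mm across, 90 mm high; a bystander, to be left alone. Origin at its underside.
- screwdriver: Screwdriver lying on the table, lying along its own x; a bystander, to be left alone. Origin at its underside (its lower edge).
- wrench: Steel wrench 150 mm long lying behind the beam; a bystander, to be left alone. Origin at its underside (its lower edge).
- joystick: White joystick box 80 x 80 x 35 mm with a black stick up to 92 mm; a bystander, to be left alone. Origin at its underside.
- tipbox: Grey box of pipette tips 84 x 124 mm, 62 mm high; a bystander, to be left alone. Origin at its underside.
- guard: The guard: an upside-down U of 4 mm aluminium sheet, 200 mm long (y), 40 mm wide (x), legs 50 mm high with 32 mm free between them; 0.14 to 0.26 kg. Origin midway between the legs' lower edges. At the start it stands on the beam astride the three bolts, hiding them.
Not all that is in view belongs to the job. There is more than one size of the guard; the job needs the larger.

How it is judged (in metres and radians):
On the way, in this order (a step that is already met when the one before it is completed fails the run):
1. the guard hangs over the bar, let go (horizontal distance between guard_inside and bar_mid below 0.07 m and x of guard_inside in the frame of bar_mid between -0.02 and 0.02 m and z of guard_inside in the frame of bar_mid between 0 and 0.02 m and angle between guard_inside's own z axis and vertical below 0.5 rad and contact force between the fingers and guard below 0.05 N and linear speed of guard below 0.03 m/s), for 0.2 s.
2. the loose bolt has been tapped down (value of joint any of bolt_1, bolt_2, bolt_3 above 0.003 m), for 0.1 s.
At the end, for the whole second after the job is handed in: The guard rests over the bar, middles within 70 mm, tilted under 0.5 rad, not touched by the fingers; the loose bolt is pressed down over 3 mm; its own cap is held open over 0.7 rad by the fingers (over 0.2 N); the other two caps are shut (under 0.15 rad) (all of step 1 and ((value of joint bolt_1 above 0.003 m and value of joint cap_1 above 0.7 rad and contact force between the fingers and cap_1 above 0.2 N and value of joint each of cap_2, cap_3 below 0.15 rad) or (value of joint bolt_2 above 0.003 m and value of joint cap_2 above 0.7 rad and contact force between the fingers and cap_2 above 0.2 N and value of joint each of cap_1, cap_3 below 0.15 rad) or (value of joint bolt_3 above 0.003 m and value of joint cap_3 above 0.7 rad and contact force between the fingers and cap_3 above 0.2 N and value of joint each of cap_1, cap_2 below 0.15 rad))); the arm keeps its last pose, push and grip.
It fails at once if the cap of a bolt that has not been found loose is lifted (over 0.3 rad) ((value of joint cap_1 above 0.3 rad and value of joint bolt_1 below 0.002 m) or (value of joint cap_2 above 0.3 rad and value of joint bolt_2 below 0.002 m) or (value of joint cap_3 above 0.3 rad and value of joint bolt_3 below 0.002 m)).
It fails at once if a bystander is moved by more than 30 mm (distance of any of dish, reagent, beaker, screwdriver, wrench, joystick, tipbox from where it was at the start of the episode above 0.03 m).
It also fails if it takes over 58 s, if anything falls off the work surface, if the arm or the gripper's body presses on something with over 40 N, if the wrist force passes 120 N, or if a joint passes its speed limit or range.

## Working session

There is one attempt and no reset: what is moved stays moved. The work goes in short steps, Python scripts to look and compute and a tool call to move; the robot and the scene stay as the last step left them, time stands still between calls to the robot, and variables do not carry over. Pictures are saved under pics/ and viewed, at most 10 in all, crops included, and the job is handed in when it is done.

Besides the shell and the picture viewer there is one more tool, called after "Emit:" by a JSON object that holds its "op" and its "data", one argument or row to a line. step_arm: Moves the arm, as the interface text tells. Its arguments: {"type":"object","properties":{"targets":{"type":"array","items":{"type":"array"}},"squeeze":{"type":"number"}},"required":["targets"]}

```bash
mkdir -p pics; ls
python3 - <<'E'
from bench import *
import cv2,numpy as np
print(get_obs(), env.hold_point_z)
for n in ["scene","side"]:
    p,d=read_camera(n); m=camera_model(n)
    np.savez(n+".npz",p=p,d=d,**m); print(n,m)
    cv2.imwrite(f"pics/{n}0.png",p[...,::-1])
E
```

```text
pics
{'t': 0.0, 'joint_positions': array([ 7.24946030e+01,  5.26502743e+00,  7.05849312e+01, -2.03728863e-03,
        1.04266136e+02, -3.24843301e+00]), 'dq': array([-0.03470968,  0.07089727, -0.0679535 , -0.08153051, -0.02576831,
        0.04507551]), 'joint_efforts': array([-8.03916682e-04, -4.58743072e+01, -4.18013871e+01,  9.34335890e-05,
        1.17281021e-02,  3.17616968e-05]), 'position': array([0.14778515, 0.58157509, 0.40350038]), 'eef_rot': array([-1.79883980e+02, -4.60624477e-03,  1.65742531e+02]), 'contact_force': array([-0.42263355, -0.57008191, -0.25834255]), 'torque': array([ 0.00995711, -0.01942694,  0.01334424]), 'finger_force': 0.0, 'grip_width': 0.08515979775319937} 0.1547
scene {'fx': 413.1403866715807, 'fy': 413.1403866715807, 'cx': 275.37205376047734, 'cy': 206.36516653733733, 'cam_to_world': array([[ 0.25787306,  0.64401334, -0.72024184,  1.27093438],
       [ 0.96610654, -0.16275723,  0.20037024, -0.19969457],
       [ 0.01181654, -0.74750044, -0.6641562 ,  0.77914914],
       [ 0.        ,  0.        ,  0.        ,  1.        ]])}
side {'fx': 449.30272804493455, 'fy': 449.30272804493455, 'cx': 277.1238330682061, 'cy': 198.146569955496, 'cam_to_world': array([[ 0.68639374, -0.41107538,  0.59990055, -0.12900399],
       [-0.7272098 , -0.39414616,  0.56197394, -0.62550234],
       [ 0.00543485, -0.82198895, -0.5694775 ,  0.77980993],
       [ 0.        ,  0.        ,  0.        ,  1.        ]])}
```

View pics/scene0.png

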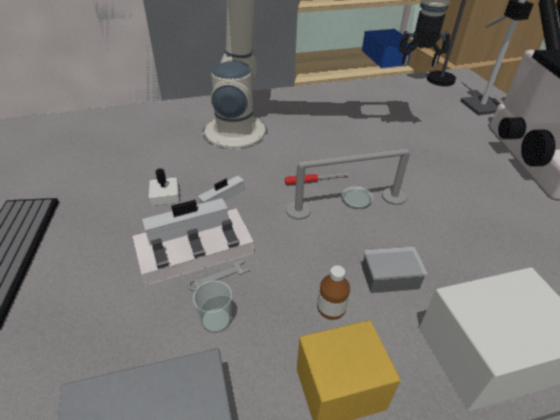

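View pics/side0.png

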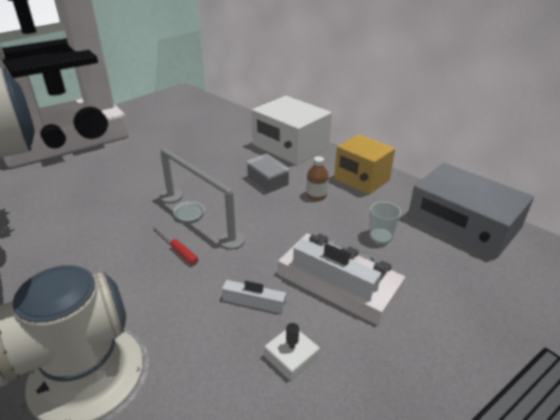

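Candidates for the guard: the long one astride the beam (scene 186,215; fin 184,208; side 337,258) and the short one on the table (scene 221,190; side 253,295). By the description it is the one on the beam, also the larger. The bar runs scene (303,160)–(407,155), dish beneath at (357,197).

```bash
cat > h.py <<'E'
import numpy as np,cv2
def cloud(f):
    z=np.load(f) if isinstance(f,str) else f
    d=z["d"]; v,u=np.mgrid[:d.shape[0],:d.shape[1]]
    P=np.stack([(u-z["cx"])/z["fx"]*d,(v-z["cy"])/z["fy"]*d,d,np.ones_like(d)],-1)@z["cam_to_world"].T
    P=P[...,:3].copy(); P[d==0]=np.nan
    return P,z["p"]
def rect(pts):
    (c,s,a)=cv2.minAreaRect((pts[:,:2]*1000).astype(np.float32)); return np.round(c,1),np.round(s,1),round(a,2)
def snap(n):
    from bench import read_camera,camera_model
    m=camera_model(n); p,d=read_camera(n); return dict(p=p,d=d,**m)
E
python3 - <<'E'
from h import *
seeds={"scene":dict(fin=(184,208),beam=(215,255),bar=(355,158),roof=(205,216)),"side":dict(fin=(337,254),bar=(197,170),beam=(350,290),roof=(310,250))}
A=[]
for n in seeds:
    P,p=cloud(n+".npz")
    for k,(u,v) in seeds[n].items(): print(n,k,np.round(P[v,u]*1000,1))
    A.append(P.reshape(-1,3)); 
for i,Q in enumerate(A+[np.vstack(A)]):
    Q=Q[np.isfinite(Q).all(1)]
    c=A[0].reshape(420,560,3)[208,184]
    L=Q[np.linalg.norm(Q[:,:2]-c[:2],axis=1)<0.18]
    for k,lo,hi in [("fin",.108,.135),("finTop",.127,.135),("roof",.094,.103),("caps/lugs",.062,.09),("beam",.035,.05)]:
        S=L[(L[:,2]>lo)&(L[:,2]<hi)]; 
        if len(S)>5: print(i,k,len(S),rect(S),np.round(np.median(S[:,2])*1000,1))
    b=A[0].reshape(420,560,3)[158,355]
    B=Q[(np.linalg.norm(Q[:,:2]-b[:2],axis=1)<0.2)&(Q[:,2]>.145)&(Q[:,2]<.2)]
    print(i,"bar",len(B),rect(B),np.round(B.max(0)*1000))
E
```

```text
scene fin [ 510.2 -213.4  121.5]
scene beam [ 597.5 -160.2   34.9]
scene bar [473.6 233.9 165.2]
scene roof [ 518.6 -167.5   92.7]
side fin [ 499.1 -217.3  121.6]
side bar [465.3 220.4 167. ]
side beam [ 490.1 -266.8   52.7]
side roof [ 490.3 -149.5   97.6]
0 fin 266 (array([ 505.1, -212.8]), array([16.4, 59.8]), 10.21) 123.8
0 finTop 112 (array([ 504.8, -213.1]), array([14.2, 58.8]), 7.03) 130.4
0 roof 896 (array([ 503.5, -212.8]), array([ 45.8, 200.1]), 8.52) 98.9
0 caps/lugs 1398 (array([ 563.6, -203.2]), array([ 89.1, 200.9]), 8.58) 72.7
0 beam 2853 (array([ 468.6, -215.7]), array([276.6, 270.1]), 8.02) 44.6
0 bar 826 (array([469.3, 234.5]), array([308.3,  20.8]), 87.84) [485. 388. 172.]
1 fin 293 (array([ 502.4, -213.2]), array([14.4, 60.8]), 11.19) 123.8
1 finTop 114 (array([ 502.8, -213.7]), array([13.8, 57.4]), 11.19) 130.1
1 roof 1048 (array([ 503.8, -211.9]), array([ 44.8, 202.4]), 7.75) 98.2
1 caps/lugs 1125 (array([ 488.1, -208.8]), array([226.4, 212. ]), 7.81) 76.0
1 beam 2166 (array([ 470.6, -215.3]), array([275.8, 271. ]), 8.19) 43.8
1 bar 610 (array([466. , 236.3]), array([316.3,  22.8]), 87.96) [478. 394. 171.]
2 fin 559 (array([ 504.4, -212.9]), array([17.8, 60.8]), 10.21) 123.8
2 finTop 226 (array([ 504. , -213.3]), array([16. , 58.8]), 7.03) 130.2
2 roof 1944 (array([ 503.7, -211.9]), array([ 45.9, 202.4]), 8.29) 98.5
2 caps/lugs 2523 (array([ 490.1, -209.2]), array([232.8, 210.6]), 7.1) 74.4
2 beam 5019 (array([ 469.4, -215.4]), array([278.4, 270.9]), 8.11) 44.3
2 bar 1436 (array([467. , 236.2]), array([316.3,  25.4]), 87.84) [485. 394. 172.]
```

Run:
```python
from h import *
p=np.load("scene.npz")["p"][150:290,110:270,::-1]; q=np.load("side.npz")["p"][220:330,210:420,::-1]
a=cv2.resize(p,(480,420),interpolation=2); 
cv2.imwrite("pics/crop.png",a)
```

```text
(no output)
```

View pics/crop.png

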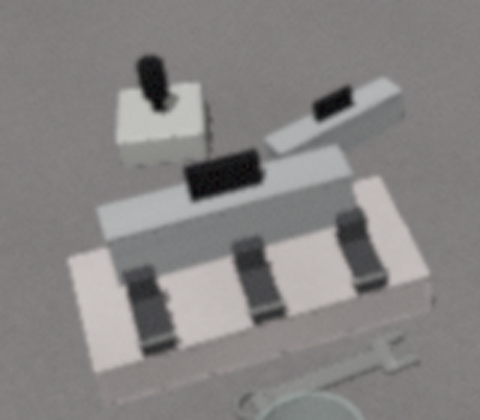

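The crop confirms it: the long guard with black fin (crop 223,175) stands on the white beam, with three dark caps on the +x side (145,305; 258,280; 362,250); the small one lies on the table at (335,110). Moving above its fin.

Emit:
{"op": "step_arm", "data": {
  "targets": [
    [[0, 0, 0], [-0.0225, -0.0284, 0], 0.085],
    [[0, 0, 0], [-0.0225, -0.0284, 0], 0.085],
    [[0, 0, 0], [-0.0225, -0.0284, 0], 0.085],
    [[0, 0, 0], [-0.0225, -0.0284, 0], 0.085],
    [[0, 0, 0], [-0.0225, -0.0284, 0], 0.085],
    [[0, 0, 0], [-0.0225, -0.0284, 0], 0.085],
    [[0, 0, 0], [-0.0225, -0.0284, 0], 0.085],
    [[0, 0, 0], [-0.0225, -0.0284, 0], 0.085]
  ]
}}

```text
t: 0.77
position: [0.2664, 0.3154, 0.4042]
eef_rot: [-180.0, -0.0, 165.8]
contact_force: [0.9, 0.3, -0.0]
grip_width: 0.0851
finger_force: 0.0
```

Emit:
{"op": "step_arm", "data": {
  "targets": [
    [[0, 0, 0], [-0.0225, -0.0284, 0], 0.085],
    [[0, 0, 0], [-0.0225, -0.0284, 0], 0.085],
    [[0, 0, 0], [-0.0225, -0.0284, 0], 0.085],
    [[0, 0, 0], [-0.0225, -0.0284, 0], 0.085],
    [[0, 0, 0], [-0.0225, -0.0284, 0], 0.085],
    [[0, 0, 0], [-0.0225, -0.0284, 0], 0.085],
    [[0, 0, 0], [-0.0225, -0.0284, 0], 0.085],
    [[0, 0, 0], [-0.0225, -0.0284, 0], 0.085]
  ]
}}

```text
t: 1.43
position: [0.3849, 0.0507, 0.4045]
eef_rot: [180.0, 0.0, 165.7]
contact_force: [1.3, 0.5, -0.2]
grip_width: 0.0854
finger_force: 0.0
```

Emit:
{"op": "step_arm", "data": {
  "targets": [
    [[0, 0, 0], [-0.0225, -0.0284, 0], 0.085],
    [[0, 0, 0], [-0.0225, -0.0284, 0], 0.085],
    [[0, 0, 0], [-0.0225, -0.0284, 0], 0.085],
    [[0, 0, 0], [-0.0225, -0.0284, 0], 0.085],
    [[0, 0, 0], [-0.0225, -0.0284, 0], 0.085],
    [[0, 0, 0], [-0.0225, -0.0284, 0], 0.085],
    [[0, 0, 0], [-0.0225, -0.0284, 0], 0.085],
    [[0, 0, 0], [-0.0225, -0.0284, 0], 0.085]
  ]
}}

```text
t: 2.1
position: [0.5036, -0.2139, 0.4041]
eef_rot: [180.0, -0.0, 165.7]
contact_force: [1.2, -0.3, 1.7]
grip_width: 0.0849
finger_force: 0.0
```

Emit:
{"op": "step_arm", "data": {
  "targets": [
    [[0, 0, 0.1178], [0, 0, 0], 0.085],
    [[0, 0, 0.1178], [0, 0, 0], 0.085],
    [[0, 0, 0.1178], [0, 0, 0], 0.085],
    [[0, 0, 0.1178], [0, 0, 0], 0.085],
    [[0, 0, 0.1178], [0, 0, 0], 0.085],
    [[0, 0, 0.1178], [0, 0, 0], 0.085],
    [[0, 0, 0.1178], [0, 0, 0], 0.085],
    [[0, 0, 0.1178], [0, 0, 0], 0.085]
  ]
}}

```text
t: 2.77
position: [0.5033, -0.2121, 0.4041]
eef_rot: [-180.0, -0.0, 111.4]
contact_force: [-0.2, -0.1, 0.1]
grip_width: 0.0849
finger_force: 0.0
```

Emit:
{"op": "step_arm", "data": {
  "targets": [
    [[0, 0, 0.1178], [0, 0, 0], 0.085],
    [[0, 0, 0.1178], [0, 0, 0], 0.085],
    [[0, 0, 0], [0, 0, 0], 0.085],
    [[0, 0, 0], [0, 0, 0], 0.085]
  ]
}}

```text
t: 3.1
position: [0.5033, -0.212, 0.4042]
eef_rot: [-180.0, -0.0, 98.5]
contact_force: [-0.6, -0.1, -0.6]
grip_width: 0.0852
finger_force: 0.0
```

Emit:
{"op": "step_arm", "data": {
  "targets": [
    [[0, 0, 0], [0, 0, 0.032], 0.085],
    [[0, 0, 0], [0, 0, 0.032], 0.085],
    [[0, 0, 0], [0, 0, 0.032], 0.085],
    [[0, 0, 0], [0, 0, 0.016], 0.085],
    [[0, 0, 0], [0, 0, 0.0155], 0.085],
    [[0, 0, 0], [0, 0, 0], 0.085]
  ]
}}

```text
t: 3.6
position: [0.5024, -0.2116, 0.2726]
eef_rot: [-179.7, -0.2, 98.4]
contact_force: [0.0, 0.2, -0.9]
grip_width: 0.0853
finger_force: 0.0
```

Emit:
{"op": "step_arm", "data": {
  "targets": [
    [[0, 0, 0], [0, 0, 0], 0],
    [[0, 0, 0], [0, 0, 0], 0],
    [[0, 0, 0], [0, 0, 0], 0],
    [[0, 0, 0], [0, 0, 0], 0],
    [[0, 0, 0], [0, 0, 0], 0],
    [[0, 0, 0], [0, 0, 0], 0],
    [[0, 0, 0], [0, 0, 0], 0],
    [[0, 0, 0], [0, 0, 0], 0]
  ],
  "squeeze": 50
}}

```text
t: 4.27
position: [0.5034, -0.2121, 0.2781]
eef_rot: [179.9, 0.0, 98.3]
contact_force: [-0.7, -0.2, 3.6]
grip_width: 0.011
finger_force: 49.8
```

Emit:
{"op": "step_arm", "data": {
  "targets": [
    [[0, 0, 0], [0, 0, -0.015], 0],
    [[0, 0, 0], [0, 0, -0.02], 0],
    [[0, 0, 0], [0, 0, -0.025], 0],
    [[0, 0, 0], [0, 0, -0.03], 0],
    [[0, 0, 0], [0, 0, -0.03], 0],
    [[0, 0, 0], [0, 0, -0.025], 0],
    [[0, 0, 0], [0, 0, -0.01], 0],
    [[0, 0, 0], [0, 0, 0], 0]
  ]
}}

```text
t: 4.93
position: [0.5033, -0.212, 0.4347]
eef_rot: [179.8, 0.1, 98.3]
contact_force: [-0.0, 0.7, -2.9]
grip_width: 0.0107
finger_force: 49.1
```

Emit:
{"op": "step_arm", "data": {
  "targets": [
    [[0, 0, 0], [0.032, 0.0021, 0], 0],
    [[0, 0, 0], [0.032, 0.0021, 0], 0],
    [[0, 0, 0], [0.032, 0.0021, 0], 0],
    [[0, 0, 0], [0.032, 0.0021, 0], 0],
    [[0, 0, 0], [0.032, 0.0021, 0], 0],
    [[0, 0, 0], [0.032, 0.0021, 0], 0],
    [[0, 0, 0], [0.032, 0.0021, 0], 0]
  ]
}}

```text
t: 5.52
position: [0.4855, 0.0132, 0.4289]
eef_rot: [-179.8, -0.1, 98.2]
contact_force: [0.2, -0.5, -1.7]
grip_width: 0.0114
finger_force: 49.2
```

Emit:
{"op": "step_arm", "data": {
  "targets": [
    [[0, 0, 0], [0.032, 0.0021, 0], 0],
    [[0, 0, 0], [0.032, 0.0021, 0], 0],
    [[0, 0, 0], [0.032, 0.0021, 0], 0],
    [[0, 0, 0], [0.032, 0.0021, 0], 0],
    [[0, 0, 0], [0.032, 0.0021, 0], 0],
    [[0, 0, 0], [0.032, 0.0021, 0], 0],
    [[0, 0, 0], [0.032, 0.0021, 0], 0]
  ]
}}

```text
t: 6.1
position: [0.4678, 0.2372, 0.4289]
eef_rot: [-179.8, 0.1, 98.3]
contact_force: [0.8, -0.7, -2.3]
grip_width: 0.0109
finger_force: 49.2
```

Emit:
{"op": "step_arm", "data": {
  "targets": [
    [[0, 0, 0.0453], [0, 0, 0], 0],
    [[0, 0, 0.0453], [0, 0, 0], 0],
    [[0, 0, 0.0453], [0, 0, 0], 0],
    [[0, 0, 0.0453], [0, 0, 0], 0],
    [[0, 0, 0], [0, 0, 0], 0],
    [[0, 0, 0], [0, 0, 0], 0]
  ]
}}

```text
t: 6.6
position: [0.4682, 0.2356, 0.4297]
eef_rot: [-179.8, 0.1, 87.9]
contact_force: [0.3, 0.1, -2.0]
grip_width: 0.011
finger_force: 49.3
```

```bash
python3 - <<'E'
from h import *
from bench import get_obs
print(get_obs()["position"],get_obs()["eef_rot"])
A=[]
for n in ["scene","side"]:
    z=snap(n); np.savez(n+"1.npz",**z); P,p=cloud(z); cv2.imwrite(f"pics/{n}1.png",p[...,::-1]); Q=P.reshape(-1,3); Q=Q[np.isfinite(Q).all(1)]
    b=np.array([.4676,.2355]); L=Q[np.linalg.norm(Q[:,:2]-b,axis=1)<.19]
    for k,lo,hi in [("fin",.258,.292),("roof",.247,.259),("guard",.21,.25),("bar",.145,.18)]:
        S=L[(L[:,2]>lo)&(L[:,2]<hi)]; 
        if len(S)>5: print(n,k,len(S),rect(S),np.median(S[:,2]),np.percentile(S[:,2],[2,98]))
E
python3 -c "
import cv2,numpy as np
a=cv2.imread('pics/scene1.png')[60:270,230:450];b=cv2.imread('pics/side1.png')[60:270,100:320]
cv2.imwrite('pics/pair1.png',cv2.resize(np.hstack([a,b]),None,fx=1.8,fy=1.8))"
```

```text
[0.46822108 0.23562407 0.42968498] [-1.79806903e+02  8.75363408e-02  8.79496271e+01]
scene fin 279 (array([474.7, 231.5]), array([58.2, 31.1]), 65.64) 0.2746423407561328 [0.25870962 0.29049652]
scene roof 703 (array([468.7, 234.4]), array([202.3,  45. ]), 88.44) 0.2505421696267828 [0.24738567 0.2569207 ]
scene guard 1237 (array([469. , 234.6]), array([201.9,  45.6]), 88.44) 0.2326041002066267 [0.21106286 0.24988614]
scene bar 827 (array([469.5, 234.4]), array([307.9,  19. ]), 88.17) 0.16475712296443357 [0.14835277 0.1703209 ]
side fin 226 (array([468.4, 226.6]), array([37.1, 44.2]), 23.66) 0.2777071222608884 [0.25931424 0.29127958]
side roof 547 (array([467.8, 236.1]), array([205.5,  43.5]), 88.17) 0.25046048936871235 [0.24759723 0.2555674 ]
side guard 858 (array([467.7, 235.9]), array([206.1,  43.7]), 88.18) 0.23349204569844845 [0.21077947 0.24992128]
side bar 612 (array([466.9, 234.9]), array([311.5,  23.9]), 87.74) 0.16503136983523153 [0.14832775 0.16959806]
```

View pics/pair1.png

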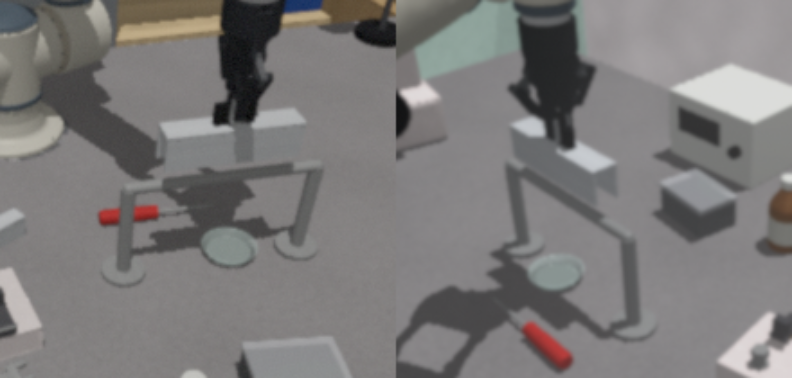

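The guard is gripped level over the bar's middle (left panel 233,130 above bar 225,178; right panel 560,160), offset about 1 mm. Lowering.

Emit:
{"op": "step_arm", "data": {
  "targets": [
    [[0, 0, 0], [0, 0, 0.015], 0],
    [[0, 0, 0], [0, 0, 0.015], 0],
    [[0, 0, 0], [0, 0, 0.015], 0],
    [[0, 0, 0], [0, 0, 0.015], 0],
    [[0, 0, 0], [0, 0, 0.009], 0],
    [[0, 0, 0], [0, 0, 0.004], 0],
    [[0, 0, 0], [0, 0, 0], 0],
    [[0, 0, 0], [0, 0, 0], 0]
  ]
}}

```text
t: 7.37
position: [0.4681, 0.2355, 0.3597]
eef_rot: [180.0, -0.0, 87.9]
contact_force: [0.3, -0.4, -2.5]
grip_width: 0.0108
finger_force: 49.2
```

Emit:
{"op": "step_arm", "data": {
  "targets": [
    [[0, 0, 0], [0, 0, 0.002], 0],
    [[0, 0, 0], [0, 0, 0], 0]
  ]
}}

```text
t: 7.53
position: [0.4682, 0.2356, 0.358]
eef_rot: [179.9, -0.0, 87.9]
contact_force: [0.3, -0.6, -2.7]
grip_width: 0.0108
finger_force: 49.2
```

Emit:
{"op": "step_arm", "data": {
  "targets": [
    [[0, 0, 0], [0, 0, 0.003], 0],
    [[0, 0, 0], [0, 0, 0], 0]
  ]
}}

```text
t: 7.7
position: [0.4681, 0.2356, 0.3541]
eef_rot: [180.0, -0.0, 87.9]
contact_force: [-0.3, -0.6, -3.0]
grip_width: 0.0112
finger_force: 49.2
```

Emit:
{"op": "step_arm", "data": {
  "targets": [
    [[0, 0, 0], [0, 0, 0.0015], 0],
    [[0, 0, 0], [0, 0, 0], 0]
  ]
}}

```text
t: 7.87
position: [0.4681, 0.2355, 0.3524]
eef_rot: [-180.0, 0.0, 87.9]
contact_force: [-1.3, -0.7, -2.2]
grip_width: 0.0111
finger_force: 49.2
```

Emit:
{"op": "step_arm", "data": {
  "targets": [
    [[0, 0, 0], [0, 0, 0.001], 0],
    [[0, 0, 0], [0, 0, 0], 0]
  ]
}}

```text
t: 8.03
position: [0.4681, 0.2355, 0.352]
eef_rot: [180.0, -0.0, 87.9]
contact_force: [-1.1, -0.9, 0.1]
grip_width: 0.0111
finger_force: 49.5
```

Emit:
{"op": "step_arm", "data": {
  "targets": [
    [[0, 0, 0], [0, 0, 0], 0.03],
    [[0, 0, 0], [0, 0, 0], 0.03],
    [[0, 0, 0], [0, 0, 0], 0.03],
    [[0, 0, 0], [0, 0, 0], 0.03],
    [[0, 0, 0], [0, 0, 0], 0.03]
  ]
}}

```text
t: 8.45
position: [0.4681, 0.2355, 0.3519]
eef_rot: [180.0, -0.0, 87.9]
contact_force: [0.8, -0.0, -0.4]
grip_width: 0.0297
finger_force: 0.0
```

Emit:
{"op": "step_arm", "data": {
  "targets": [
    [[0, 0, 0], [0, 0, -0.01], 0.03],
    [[0, 0, 0], [0, 0, -0.02], 0.03],
    [[0, 0, 0], [0, 0, -0.03], 0.03],
    [[0, 0, 0], [0, 0, -0.03], 0.03],
    [[0, 0, 0], [0, 0, -0.01], 0.03],
    [[0, 0, 0], [0, 0, 0], 0.03]
  ]
}}

```text
t: 8.95
position: [0.4679, 0.2355, 0.4562]
eef_rot: [179.6, -0.2, 87.9]
contact_force: [0.7, 0.2, -0.1]
grip_width: 0.0301
finger_force: 0.0
```

Run:
```python
from h import *
from bench import get_obs
print(get_obs()["position"],get_obs()["eef_rot"])
A=[];I=[]
for n in ["scene","side"]:
    z=snap(n); np.savez(n+"2.npz",**z); P,p=cloud(z); Q=P.reshape(-1,3); Q=Q[np.isfinite(Q).all(1)]; A.append(Q)
    L=Q[np.linalg.norm(Q[:,:2]-[.4676,.2355],axis=1)<.12]
    for k,lo,hi in [("roof",.167,.178),("fin",.18,.21)]:
        S=L[(L[:,2]>lo)&(L[:,2]<hi)]; print(n,k,len(S),rect(S),np.median(S[:,2]))
    L=Q[np.linalg.norm(Q[:,:2]-[.53,-.21],axis=1)<.17]
    S=L[(L[:,2]>.040)&(L[:,2]<.049)]; print(n,"beamtop",rect(S),np.median(S[:,2]))
    # bolts/lugs: cluster the points above .062 on a plan raster
    S=L[(L[:,2]>.062)&(L[:,2]<.1)]
    g=np.zeros((400,400),np.uint8); ij=np.round((S[:,:2]-[.33,-.41])*1000).astype(int); g[ij[:,0],ij[:,1]]=255
    k,lab,st,ce=cv2.connectedComponentsWithStats(cv2.morphologyEx(g,cv2.MORPH_CLOSE,np.ones((5,5))))
    for i in range(1,k):
        if st[i,4]>60:
            T=S[lab[ij[:,0],ij[:,1]]==i]; T2=T[T[:,2]>np.percentile(T[:,2],97)-.004]; print(n,"blob",len(T),rect(T),"top",rect(T2),T2[:,2].mean().round(4))
    I.append(p)
a=cv2.resize(I[0][150:290,110:270,::-1],(480,420),interpolation=2)
b=cv2.resize(I[0][110:240,270:430,::-1],(320,260)); c=cv2.resize(I[1][120:250,130:290,::-1],(320,260))
R=np.zeros((520,800,3),np.uint8); R[:420,:480]=a; R[:260,480:]=b; R[260:,480:]=c; cv2.imwrite("pics/two.png",R)
```

```text
[0.4678714  0.23546184 0.45620601] [ 1.79625871e+02 -1.76394117e-01  8.78704682e+01]
scene roof 773 (array([469. , 235.4]), array([238.4,  46.2]), 88.12) 0.17242123068057802
scene fin 231 (array([472.3, 233.7]), array([60.7, 15.9]), 89.87) 0.19659134957309343
scene beamtop (array([ 496.8, -211.6]), array([218.8, 270. ]), 7.96) 0.045026901454967905
scene blob 65 (array([ 493.8, -126. ]), array([21.2, 22.8]), 63.29) top (array([ 493.6, -126.1]), array([20.8, 22.5]), 63.73) 0.071
scene blob 68 (array([ 505.2, -211.8]), array([22.7, 19.9]), 24.93) top (array([ 505.4, -209.9]), array([19.8, 21.9]), 84.15) 0.0711
scene blob 72 (array([ 516.2, -295.6]), array([24.1, 22.7]), 62.65) top (array([ 516.8, -295.8]), array([21.3, 23.1]), 87.64) 0.0714
scene blob 205 (array([ 564.9, -116.3]), array([53.3, 29.2]), 6.22) top (array([ 545.7, -119. ]), array([14.4, 22. ]), 19.25) 0.0872
scene blob 228 (array([ 576.5, -201.6]), array([54.6, 27.3]), 7.15) top (array([ 557.3, -203.2]), array([14.9, 22.9]), 10.2) 0.0862
scene blob 248 (array([ 587.8, -286. ]), array([57.1, 29.3]), 11.14) top (array([ 567.5
[... 791 characters left out ...]
19.7]), array([13.5, 24.8]), 7.79) 0.0857
side blob 134 (array([ 553.1, -204.5]), array([17.9, 25.4]), 12.62) top (array([ 555. , -204.2]), array([14. , 21.8]), 12.62) 0.0859
side blob 149 (array([ 564.5, -288.2]), array([22.2, 25.2]), 12.41) top (array([ 566.3, -288.1]), array([16.6, 21.8]), 3.94) 0.0861
side blob 20 (array([ 580.9, -118.7]), array([13.5, 14.8]), 7.17) top (array([ 580.9, -118.7]), array([13.5, 14.8]), 7.17) 0.0632
side blob 25 (array([ 593.7, -198.8]), array([12. , 24.3]), 22.27) top (array([ 593.7, -198.8]), array([12. , 24.3]), 22.27) 0.0632
side blob 16 (array([ 607.5, -279.1]), array([17.1, 10.7]), 73.46) top (array([ 607.5, -279.1]), array([17.1, 10.7]), 73.46) 0.0631
```

View pics/two.png

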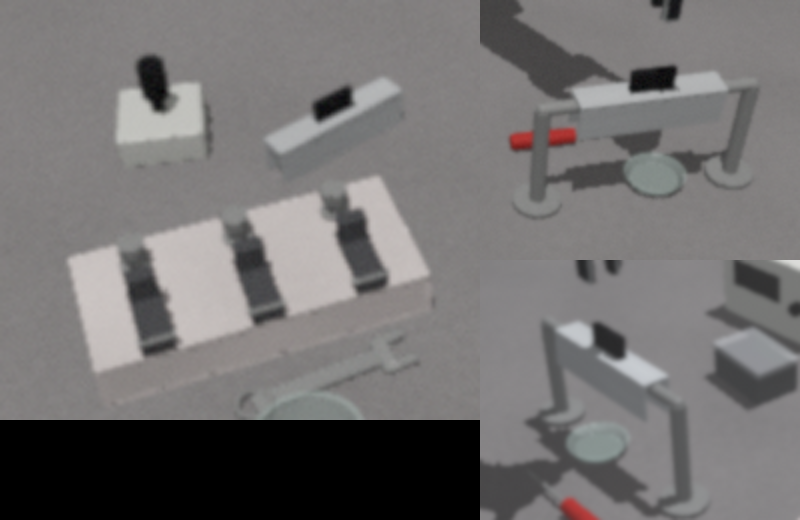

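Picture: the guard hangs over the bar's middle, free (upper right 650,105), with bolts seen at left (133,250; 237,222; 335,200) and lugs just behind. Now tap bolt 1 with closed fingers.

Emit:
{"op": "step_arm", "data": {
  "targets": [
    [[0, 0, 0], [-0.036, 0.0038, 0], 0],
    [[0, 0, 0], [-0.036, 0.0038, 0], 0],
    [[0, 0, 0], [-0.036, 0.0038, 0], 0],
    [[0, 0, 0], [-0.036, 0.0038, 0], 0],
    [[0, 0, 0], [-0.036, 0.0038, 0], 0],
    [[0, 0, 0], [-0.036, 0.0038, 0], 0],
    [[0, 0, 0], [-0.036, 0.0038, 0], 0],
    [[0, 0, 0], [-0.036, 0.0038, 0], 0]
  ]
}}

```text
t: 9.72
position: [0.4876, -0.0551, 0.4491]
eef_rot: [-179.8, -0.0, 87.9]
contact_force: [1.6, 0.0, -0.3]
grip_width: -0.0001
finger_force: 0.0
```

Emit:
{"op": "step_arm", "data": {
  "targets": [
    [[0, 0, 0], [-0.036, 0.0038, 0], 0],
    [[0, 0, 0], [-0.036, 0.0038, 0], 0],
    [[0, 0, 0.1168], [0, 0, 0], 0],
    [[0, 0, 0.1168], [0, 0, 0], 0],
    [[0, 0, 0.1168], [0, 0, 0], 0],
    [[0, 0, 0.1168], [0, 0, 0], 0],
    [[0, 0, 0.1168], [0, 0, 0], 0],
    [[0, 0, 0.1168], [0, 0, 0], 0]
  ]
}}

```text
t: 10.38
position: [0.4928, -0.1258, 0.4488]
eef_rot: [-179.8, 0.1, 47.4]
contact_force: [0.1, -0.6, 0.3]
grip_width: -0.0002
finger_force: 0.0
```

Emit:
{"op": "step_arm", "data": {
  "targets": [
    [[0, 0, 0.1168], [0, 0, 0], 0],
    [[0, 0, 0.1168], [0, 0, 0], 0],
    [[0, 0, 0.1168], [0, 0, 0], 0],
    [[0, 0, 0.1168], [0, 0, 0], 0],
    [[0, 0, 0.1168], [0, 0, 0], 0],
    [[0, 0, 0.1168], [0, 0, 0], 0],
    [[0, 0, 0], [0, 0, 0.02], 0],
    [[0, 0, 0], [0, 0, 0], 0]
  ]
}}

```text
t: 11.05
position: [0.4927, -0.1257, 0.426]
eef_rot: [-179.8, 0.4, 7.6]
contact_force: [0.8, -0.2, -2.3]
grip_width: -0.0002
finger_force: 0.0
```

```bash
cat >> h.py <<'E'
def to(target,yaw=None):
    "remaining move in tool axes (mm) and turn about tool axes (deg)"
    from bench import get_obs
    from scipy.spatial.transform import Rotation as R
    o=get_obs(); r=R.from_euler('xyz',o["eef_rot"],degrees=True)
    print(o["t"],np.round(o["position"]*1000,1),np.round(o["eef_rot"],2),np.round(o["joint_positions"],1),"F",np.round(o["contact_force"],2))
    print("shift",np.round(r.inv().apply(np.array(target)-o["position"])*1000,1))
    if yaw is not None: print("turn rad",np.round((r.inv()*R.from_euler('xyz',[180,0,yaw],degrees=True)).as_rotvec(),4))
E
python3 -c "
from h import *
to([.493,-.1262,.253],7.6)"
```

```text
11.05 [ 492.7 -125.7  426. ] [-179.79    0.43    7.56] [-18.1  -8.3  81.7  -0.  107.2  64.3] F [ 0.76 -0.23 -2.26]
shift [  1.5   1.2 173. ]
turn rad [-0.0036  0.0075 -0.0007]
```

Emit:
{"op": "step_arm", "data": {
  "targets": [
    [[0, 0, 0], [0.001, 0.001, 0.03], 0],
    [[0, 0, 0], [0, 0, 0.035], 0],
    [[0, 0, 0], [0, 0, 0.035], 0],
    [[0, 0, 0], [0, 0, 0.035], 0],
    [[0, 0, 0], [0, 0, 0.025], 0],
    [[0, 0, 0], [0, 0, 0.01], 0],
    [[0, 0, 0], [0, 0, 0], 0],
    [[0, 0, 0], [0, 0, 0], 0]
  ]
}}

```text
t: 11.72
position: [0.4938, -0.1265, 0.2619]
eef_rot: [-180.0, 0.0, 7.6]
contact_force: [-0.4, -0.6, 1.2]
grip_width: -0.0
finger_force: 0.0
```

Emit:
{"op": "step_arm", "data": {
  "targets": [
    [[0, 0, 0], [0, 0, 0.003], 0],
    [[0, 0, 0], [0, 0, 0], 0]
  ]
}}

```text
t: 11.88
position: [0.4943, -0.1267, 0.2606]
eef_rot: [179.9, -0.2, 7.6]
contact_force: [-1.1, -0.3, 0.1]
grip_width: -0.0002
finger_force: 0.0
```

Emit:
{"op": "step_arm", "data": {
  "targets": [
    [[0, 0, 0], [0, 0, 0.003], 0],
    [[0, 0, 0], [0, 0, 0], 0]
  ]
}}

```text
t: 12.05
position: [0.494, -0.1265, 0.2564]
eef_rot: [180.0, -0.1, 7.6]
contact_force: [-0.6, 0.1, 0.4]
grip_width: 0.0
finger_force: 0.0
```

Emit:
{"op": "step_arm", "data": {
  "targets": [
    [[0, 0, 0], [0, 0, 0.002], 0],
    [[0, 0, 0], [0, 0, 0], 0]
  ]
}}

```text
t: 12.22
position: [0.4938, -0.1265, 0.2536]
eef_rot: [180.0, -0.0, 7.6]
contact_force: [-0.3, -0.4, -0.1]
grip_width: 0.0001
finger_force: 0.0
```

Emit:
{"op": "step_arm", "data": {
  "targets": [
    [[0, 0, 0], [0, 0, 0.004], 0],
    [[0, 0, 0], [0, 0, 0.002], 0],
    [[0, 0, 0], [0, 0, 0], 0]
  ]
}}

```text
t: 12.47
position: [0.4936, -0.1264, 0.2468]
eef_rot: [-180.0, 0.1, 7.6]
contact_force: [0.4, 0.1, -0.6]
grip_width: -0.0
finger_force: 0.0
```

Emit:
{"op": "step_arm", "data": {
  "targets": [
    [[0, 0, 0], [0, 0, 0.003], 0],
    [[0, 0, 0], [0, 0, 0], 0]
  ]
}}

```text
t: 12.63
position: [0.4938, -0.1265, 0.2442]
eef_rot: [-180.0, 0.0, 7.6]
contact_force: [0.8, -0.3, 0.8]
grip_width: -0.0003
finger_force: 0.0
```

Emit:
{"op": "step_arm", "data": {
  "targets": [
    [[0, 0, 0], [0, 0, 0.002], 0],
    [[0, 0, 0], [0, 0, 0], 0]
  ]
}}

```text
t: 12.8
position: [0.4938, -0.1265, 0.2427]
eef_rot: [180.0, -0.0, 7.6]
contact_force: [0.1, -0.8, -0.6]
grip_width: -0.0002
finger_force: 0.0
```

Emit:
{"op": "step_arm", "data": {
  "targets": [
    [[0, 0, 0], [0, 0, 0.002], 0],
    [[0, 0, 0], [0, 0, 0], 0]
  ]
}}

```text
t: 12.97
position: [0.4938, -0.1265, 0.2406]
eef_rot: [180.0, -0.0, 7.6]
contact_force: [-0.2, 0.2, 1.3]
grip_width: -0.0001
finger_force: 0.5
```

Emit:
{"op": "step_arm", "data": {
  "targets": [
    [[0, 0, 0], [0, 0, 0.002], 0],
    [[0, 0, 0], [0, 0, 0], 0]
  ]
}}

```text
t: 13.13
position: [0.4938, -0.1265, 0.2385]
eef_rot: [180.0, -0.0, 7.6]
contact_force: [0.5, -1.4, 0.3]
grip_width: 0.0001
finger_force: 0.5
```

Emit:
{"op": "step_arm", "data": {
  "targets": [
    [[0, 0, 0], [0, 0, 0.002], 0],
    [[0, 0, 0], [0, 0, 0], 0]
  ]
}}

```text
t: 13.3
position: [0.4938, -0.1265, 0.2373]
eef_rot: [180.0, -0.0, 7.6]
contact_force: [-1.5, 1.0, 5.2]
grip_width: 0.0002
finger_force: 2.7
```

Emit:
{"op": "step_arm", "data": {
  "targets": [
    [[0, 0, 0], [0, 0, 0.002], 0],
    [[0, 0, 0], [0, 0, 0], 0]
  ]
}}

```text
t: 13.47
position: [0.4938, -0.1265, 0.2371]
eef_rot: [180.0, -0.1, 7.6]
contact_force: [-5.1, 2.0, 13.4]
grip_width: -0.0002
finger_force: 7.0
```

Emit:
{"op": "step_arm", "data": {
  "targets": [
    [[0, 0, 0], [0, 0, -0.03], 0],
    [[0, 0, 0], [0, 0, -0.035], 0],
    [[0, 0, 0], [0, 0, -0.035], 0],
    [[0, 0, 0], [0, 0, -0.01], 0],
    [[0, 0, 0], [0, 0, 0], 0]
  ]
}}

```text
t: 13.88
position: [0.4942, -0.1266, 0.3487]
eef_rot: [179.8, -0.4, 7.6]
contact_force: [0.7, -0.1, 0.1]
grip_width: -0.0002
finger_force: 0.0
```

```bash
cat > bolts.py <<'E'
from h import *
for n in ["scene","side","wrist"]:
    z=snap(n); P,p=cloud(z); Q=P.reshape(-1,3); Q=Q[np.isfinite(Q).all(1)]
    for c in ([.493,-.1262],[.504,-.2105],[.5153,-.2954]):
        S=Q[(np.linalg.norm(Q[:,:2]-c,axis=1)<.008)&(Q[:,2]<.1)]
        print(n,len(S),np.round(np.median(S[:,2])*1000,1) if len(S) else None)
E
python3 bolts.py
```

```text
scene 25 64.1
scene 38 70.4
scene 36 70.2
side 25 62.7
side 42 69.0
side 53 68.2
wrist 364 64.7
wrist 426 71.5
wrist 481 71.3
```

Bolt 1 now stands at 64 mm against 71 mm for the other two: it is the loose one. On to cap 1's lug.

Emit:
{"op": "step_arm", "data": {
  "targets": [
    [[0, 0, 0], [0.026, 0, 0], 0.06],
    [[0, 0, 0], [0.0255, -0.0005, 0], 0.06],
    [[0, 0, 0], [0, 0, 0], 0.06],
    [[0, 0, 0], [0, 0, 0], 0.06],
    [[0, 0, 0], [0, 0, 0.03], 0.06],
    [[0, 0, 0], [0, 0, 0.03], 0.06],
    [[0, 0, 0], [0, 0, 0], 0.06],
    [[0, 0, 0], [0, 0, 0], 0.06]
  ],
  "squeeze": 25
}}

```text
t: 14.7
position: [0.5435, -0.1192, 0.2821]
eef_rot: [-179.9, 0.3, 7.5]
contact_force: [0.6, -0.2, 0.2]
grip_width: 0.0603
finger_force: 0.0
```

```bash
python3 -c "
from h import *
to([.5452,-.1193,.231],7.6)
z=snap('scene');P,p=cloud(z);cv2.imwrite('pics/lug.png',cv2.resize(p[150:290,110:270,::-1],(480,420)))"
```

```text
14.7 [ 543.5 -119.2  282.1] [-179.87    0.32    7.55] [-15.9  -0.7  89.   -0.   92.   66.6] F [ 0.59 -0.2   0.18]
shift [ 1.9  0.5 51.1]
turn rad [-0.0023  0.0056 -0.0009]
```

View pics/lug.png

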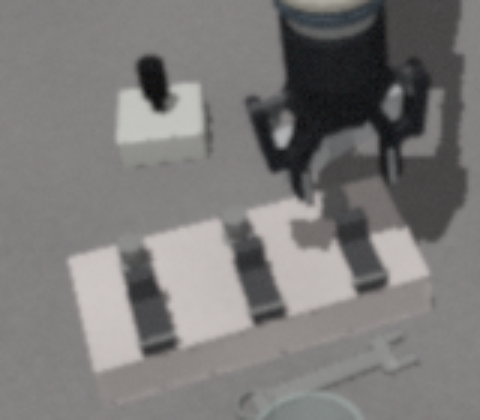

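The open fingers (crop 305,190 and 390,175) straddle cap 1's lug (350,215), with bolts 2 and 3 clear at left. Descend and pinch.

Emit:
{"op": "step_arm", "data": {
  "targets": [
    [[0, 0, 0], [0.001, 0, 0.025], 0.06],
    [[0, 0, 0], [0, 0, 0.016], 0.06],
    [[0, 0, 0], [0, 0, 0.01], 0.06],
    [[0, 0, 0], [0, 0, 0], 0.06],
    [[0, 0, 0], [0, 0, 0], 0.06]
  ]
}}

```text
t: 15.17
position: [0.5459, -0.1192, 0.235]
eef_rot: [180.0, -0.1, 7.6]
contact_force: [-0.1, 0.4, -1.6]
grip_width: 0.0599
finger_force: 0.0
```

Emit:
{"op": "step_arm", "data": {
  "targets": [
    [[0, 0, 0], [0, 0, 0], 0.015],
    [[0, 0, 0], [0, 0, 0], 0.015],
    [[0, 0, 0], [0, 0, 0], 0.015],
    [[0, 0, 0], [0, 0, 0], 0.015],
    [[0, 0, 0], [0, 0, 0], 0.015],
    [[0, 0, 0], [0, 0, 0], 0.015]
  ],
  "squeeze": 30
}}

```text
t: 15.67
position: [0.546, -0.1185, 0.235]
eef_rot: [-180.0, -0.1, 7.6]
contact_force: [-2.2, 4.5, 5.4]
grip_width: 0.0234
finger_force: 29.6
```

Emit:
{"op": "step_arm", "data": {
  "targets": [
    [[0, 0, 0], [0.0017, 0, -0.0028], 0.015],
    [[0, 0, 0], [0.0017, 0, -0.0027], 0.015],
    [[0, 0, 0], [0.002, 0, -0.0026], 0.015],
    [[0, 0, 0], [0.0021, 0, -0.0025], 0.015],
    [[0, 0, 0], [0.0023, 0, -0.0023], 0.015],
    [[0, 0, 0], [0.0024, 0, -0.0022], 0.015],
    [[0, 0, 0], [0, 0, 0], 0.015]
  ]
}}

```text
t: 16.25
position: [0.5564, -0.1174, 0.247]
eef_rot: [-179.9, 0.5, 7.6]
contact_force: [-11.7, 2.2, 1.0]
grip_width: 0.0236
finger_force: 29.6
```

Emit:
{"op": "step_arm", "data": {
  "targets": [
    [[0, 0, 0], [0.0026, 0, -0.0019], 0.015],
    [[0, 0, 0], [0.0026, 0, -0.0019], 0.015],
    [[0, 0, 0], [0.0028, 0, -0.0016], 0.015],
    [[0, 0, 0], [0.0029, 0, -0.0015], 0.015],
    [[0, 0, 0], [0.003, 0, -0.0012], 0.015],
    [[0, 0, 0], [0.0031, 0, -0.0011], 0.015],
    [[0, 0, 0], [0, 0, 0], 0.015]
  ]
}}

```text
t: 16.83
position: [0.5741, -0.1149, 0.2568]
eef_rot: [-179.9, 0.3, 7.6]
contact_force: [-6.9, 3.5, 0.8]
grip_width: 0.0236
finger_force: 29.9
```

Emit:
{"op": "step_arm", "data": {
  "targets": [
    [[0, 0, 0], [0.0025, 0, -0.0007], 0.015],
    [[0, 0, 0], [0.0025, 0, -0.0006], 0.015],
    [[0, 0, 0], [0.0025, 0, -0.0004], 0.015],
    [[0, 0, 0], [0.0026, 0, -0.0004], 0.015],
    [[0, 0, 0], [0, 0, 0], 0.015],
    [[0, 0, 0], [0, 0, 0], 0.015]
  ]
}}

```text
t: 17.33
position: [0.5841, -0.1135, 0.2591]
eef_rot: [-179.9, 0.3, 7.6]
contact_force: [-6.4, 4.5, 0.8]
grip_width: 0.0232
finger_force: 29.5
```

Run:
```python
from h import *
I=[]
for n in ["scene","side"]:
    z=snap(n);P,p=cloud(z)
    I.append(p[150:290,110:270,::-1] if n=="scene" else p[200:340,270:430,::-1])
    Q=P.reshape(-1,3);Q=Q[np.isfinite(Q).all(1)]
    for c in ([.4676,.2355,.172],[.5561,-.2037,.087],[.5669,-.2878,.087]):
        S=Q[(np.linalg.norm(Q[:,:2]-c[:2],axis=1)<.006)]; print(n,np.round(np.percentile(S[:,2],[10,90])*1000,1) if len(S) else None)
cv2.imwrite("pics/open.png",cv2.resize(np.hstack(I),(800,350)))
```

```text
scene [1.00e-01 2.05e+02]
scene [67.9 87.8]
scene [86.  87.9]
side [  1.6 204. ]
side [43.7 87.6]
side [43.4 86.3]
```

View pics/open.png

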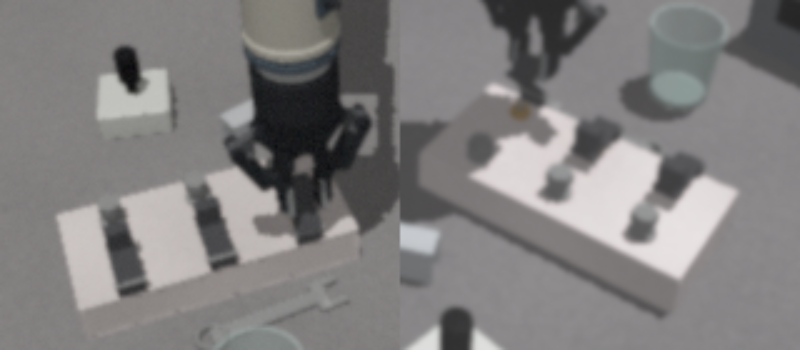

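Picture: the fingers hold cap 1 raised (right panel 530,85), its brass lock nut bare at (520,112). Caps 2 and 3 are shut. The TCP travel corresponds to an opening of about 55°. Handing in.

```bash
python3 -c "
from bench import *
print(order.sign_off())"
```

```text
the job is handed in; nothing more can be done
None
```

I handed the job in at about 17.5 s with the guard hanging let go over the middle of the bar. Bolt 1 was the loose one, 7 mm down on camera. The gripper is holding its cap open at about 55 degrees, worked out from the arm's travel, and caps 2 and 3 are still shut; the sign-off gave no verdict.

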